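# Load a test cartridge in the clinic analyser and clamp it home

## Task

On the vaccination desk, take the wide rectangular test cartridge (not the slim one, nor the round pod), lower it upright into the cradle of the desk analyser and let go of it there: set it down, do not drop it. Then swing the analyser's hinged clamp over and press it fully down, so that the cartridge is driven home on its springy seat and the clamp stays closed.

Things in the scene. Friction and masses are not known exactly. Their poses are not given: they have to be found in the camera images.
- cartridge: The wide rectangular test cartridge, cream plastic, loose, about 80 g: 40 mm along its x, 56 along y, 52 tall (straight sides to 44, then a flat 32 x 46 cap). Origin: centre of underside, z up; a half turn makes no difference. Not wanted, same plastic, nearby, places swapped: a slim cartridge (20 x 56 x 52) and a round pod (44 across, 52 tall).
- reader: Fixed desk analyser: white deck 40 mm high (x -55 to 95, y -82 to 123), grey housing beyond it 62 high. Origin on the desk under the centre of its open cradle, z up. Cradle mouth 58 along x, 74 along y: the cartridge fits x along x, 9 mm play each side. Its dark floor is a spring seat (2-4 N), top 32 mm above the desk, 20 when the clamp has driven the cartridge home.
- clamp (a joint): Clamp angle, rad: 0 closed on its stop, level over the cradle; starts open at 1.55-1.85 (1.57 upright, more leans to reader +y; stop 1.95). Hinge axis along reader x at y +68, z 80 mm, posts to z 90. Stiff: stays where left; about 4 N near its free end moves it, 7 N in the last 0.2 rad, as its pad presses the cartridge down.
- clamp_bar (a point): Middle of the black crossbar (12 mm thick, 60 long, along reader x) at the clamp's free end, 132 mm from the hinge axis; closed, it lies towards reader -y. The clamp is a flat aluminium plate 50 wide, 8 thick between hinge and bar; closed, its outer face is on top, 88 mm above the desk. Axes turn with it: z out of the outer face, y to the hinge.
There are look-alikes about, which are no part of the job. What is shaped like the cartridge but yellow is not meant.

How it is judged:
By the outcome, as a careful person would: the job done as asked, in the order asked, and still so for the second after the job is handed in, with the robot touching nothing.
It also fails if it takes over 48 s, if anything falls off the work surface, if the arm or the gripper's body presses on something with over 40 N, if the wrist force passes 120 N, or if a joint passes its speed limit or range.

## Robot

A 7-joint arm with a two-finger parallel gripper is mounted at the origin on the work surface. World frame = base frame: x ahead of the robot, y to its left, z up, the work surface at z = 0. Lengths are in mm, angles in rad, forces in N, time in s.
With the tool pointing down it reaches from about 400 to 875 mm from the base axis. Payload 19.3 kg.
Tool frame: the origin (TCP) lies at the very end of the fingers, on their centre line; the grasp point (between the pads) lies 19 mm behind it (grip_point_offset is the z of the grasp point in the tool frame, in mm); z points along the fingers, x is the direction in which the jaws open and shut, and the axes are right-handed (so a half turn about z gives the same grasp; the last joint's range is limited). The gripper opens to 85 mm and grips with 20 to 120 N. Pads are 22 mm wide; open, the fingers measure 114 mm over their backs; the gripper's body (76 mm by 85 mm) begins 54 mm behind the grasp point. The pads swing forward as they close: fully open they stand 13 mm farther back than shut.
Start: joints at [1.061, 0.521, -0.036, 1.599, 0.021, 1.021, -0.113], TCP at [266.071, -565.527, 231.291] pointing down, gripper open.
Joint ranges: [-2.91, 2.91], [-0.3, 2.13], [-1.5, 1.42], [0.17, 2.43], [-1.26, 4.41], [0.16, 1.93], [-2.52, 2.52]. Speed limits (rad/s): [1.89, 1.89, 2.39, 2.39, 3.01, 3.01, 3.01].

## Interface

Orientations are given as a 3x3 rotation matrix whose columns are the frame's x, y, z axes.
In Python, from workcell import movep, movel, goto_joints, open_gripper, clamp, wait, inverse_kinematics, read_state, camera, PlanningError, finish_job, grip_point_offset gives the robot as it stands. Calls block until the motion is done:
- movep(position, orientation): joint-space move of the TCP to a pose.
- movel(position, frame=None, max_speed=150, guard=None): straight line of the TCP; frame=None keeps the orientation; max_speed is the mean speed in mm/s. With guard (N) it stops when the force on the tool has changed by that much, and returns True; else False.
- goto_joints(angles): joint-space move.
- open_gripper() and clamp(): open the fingers fully, or close them until they stop; the grip force is fixed at half the most.
- wait(seconds).
- inverse_kinematics(position, orientation): joint angles nearest the present ones, or None.
- read_state(): the state.
- camera(name): name is "scene" or "side" or "wrist"; returns a dict with "image" (384x512x3 uint8, blue, green, red), "range_z" (384x512 float32, mm along the optical axis (not along the pixel's ray), 0 where there is no reading), "fx", "fy", "cx", "cy" (pixels), "cam_to_world" (4x4, takes a point from camera to world coordinates). Camera axes: x right, y up, looking along -z (the intrinsics and any distortion apply to the point x, -y, -z); pixel columns grow to the right and rows downward; lengths in mm; the calibration is good to about 2 mm. A picture is of the moment at which its call begins.
A pose or a line that the arm cannot do raises PlanningError and nothing moves.
- finish_job(): hands the job in, once; it reports no verdict.
The state is a dict: "time": time; "qpos": joint angles; "qvel": joint speeds; "joint_efforts": joint torques, N m; "eef_pos": TCP position; "tool_rot": TCP orientation; "ft_force": force on the tool from outside, world axes, zero at the start; "torque": the same for the moment, N m; "finger_gap": finger opening in mm.
Only numpy, scipy, OpenCV 4.12 (cv2) and the standard library are available. Lean on these libraries where they do the work, as an engineer would, in place of code of your own. Each camera call takes 0.05 s, during which the arm holds its last target.

## Working session

There is one attempt and no reset: what is moved stays moved. The work goes in short steps, each a Python script; the robot and the scene stay as the last script left them, time stands still between calls to the robot, and variables do not carry over. Pictures are saved under pics/ and viewed, and the job is handed in when it is done.

```bash
mkdir -p pics; ls; cat > h.py <<'E'
import numpy as np, cv2
from workcell import *
def snap(n,tag):
    c=camera(n); cv2.imwrite(f'pics/{tag}.png',c['image']); np.savez(f'pics/{tag}.npz',**c); return c
def ld(tag): return dict(np.load(f'pics/{tag}.npz'))
def pts(c):
    z=c['range_z'].astype(float); v,u=np.mgrid[:z.shape[0],:z.shape[1]]
    P=np.stack([(u-c['cx'])/c['fx']*z,-(v-c['cy'])/c['fy']*z,-z],-1)
    W=P@c['cam_to_world'][:3,:3].T+c['cam_to_world'][:3,3]
    W[z<=0]=np.nan
    return W
E
python3 - <<'E'
from h import *
for n in ['scene','side','wrist']:
    c=snap(n,n+'0'); print(n,c.keys(),c['cam_to_world'].round(2).tolist(),c['fx'],c['cx'],c['cy'],[ (k,c[k]) for k in c if 'dist' in k])
s=read_state();print(s)
E
```

```text
pics
scene dict_keys(['image', 'range_z', 'fx', 'fy', 'cx', 'cy', 'cam_to_world']) [[0.02, -0.67, 0.75, 1062.4], [1.0, 0.03, -0.0, -12.09], [-0.02, 0.75, 0.67, 533.73], [0.0, 0.0, 0.0, 1.0]] 358.7099225868026 254.09008015214914 193.6277964909823 []
side dict_keys(['image', 'range_z', 'fx', 'fy', 'cx', 'cy', 'cam_to_world']) [[-0.74, 0.47, -0.47, 196.87], [-0.67, -0.53, 0.52, 398.84], [-0.01, 0.7, 0.71, 659.08], [0.0, 0.0, 0.0, 1.0]] 390.848237673981 256.14423128336495 200.43343857390593 []
wrist dict_keys(['image', 'range_z', 'fx', 'fy', 'cx', 'cy', 'cam_to_world']) [[0.43, 0.86, 0.28, 336.56], [-0.9, 0.41, 0.13, -532.43], [-0.0, -0.31, 0.95, 373.96], [0.0, 0.0, 0.0, 1.0]] 335.6411458772194 256.42477588789563 188.21778024243696 []
{'time': 0.15, 'qpos': array([ 1.06081262,  0.52185296, -0.0363012 ,  1.59986787,  0.02119409,
        1.02110548, -0.11280443]), 'qvel': array([-5.32995506e-04, -3.70108629e-04, -9.67337161e-04, -2.40599952e-03,
       -1.68784260e-03,  7.07747508e-04, -2.76544169e-05]), 'joint_efforts': array([ 1.44242458e-04, -9.27390862e+01,  1.98020965e+00, -3.70059800e+01,
        1.80672831e-02,  6.19797342e-03, -3.82313249e-05]), 'eef_pos': array([ 265.94363022, -565.31840782,  230.87657532]), 'tool_rot': array([[ 4.25704903e-01, -9.04861956e-01, -4.19281907e-04],
       [-9.04861657e-01, -4.25705105e-01,  7.38208200e-04],
       [-8.46466964e-04,  6.51332707e-05, -9.99999640e-01]]), 'ft_force': array([0.48835454, 0.30833927, 0.48410176]), 'torque': array([ 0.00855726, -0.0109361 , -0.01274503]), 'finger_gap': 85.4887124564662}
```

View pics/scene0.png

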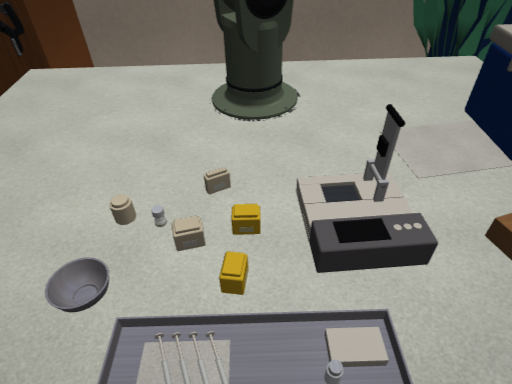

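View pics/side0.png

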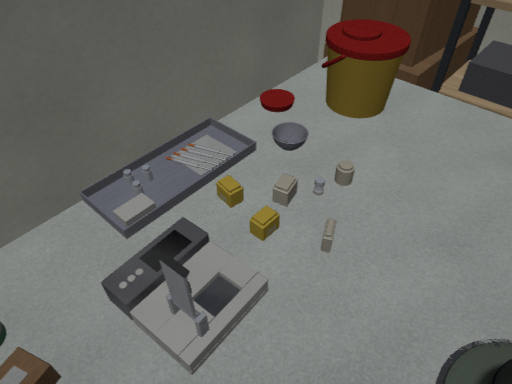

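The scene view shows the wide cartridge at (188,232), the slim one at (217,180) and the round pod at (122,208). Two yellow look-alikes are at (246,219) and (234,272). The reader's cradle is at (340,192), with its clamp standing open on the +y side. Next I'll measure the positions.

```bash
python3 - <<'E'
from h import *
o=[]
for n,(u0,u1,v0,v1) in {'scene':(160,250,160,260),'side':(265,345,165,255)}.items():
    o.append(cv2.resize(ld(n+'0')['image'][v0:v1,u0:u1],(400,400),interpolation=cv2.INTER_CUBIC))
cv2.imwrite('pics/crop_c.png',np.hstack(o))
o=[]
for n,(u0,u1,v0,v1) in {'scene':(290,440,100,270),'side':(100,275,215,365)}.items():
    o.append(cv2.resize(ld(n+'0')['image'][v0:v1,u0:u1],(400,500),interpolation=cv2.INTER_CUBIC))
cv2.imwrite('pics/crop_r.png',np.hstack(o))
for n in ['scene','side']:
    c=ld(n+'0'); W=pts(c)
    desk=W[150:380,100:500].reshape(-1,3); print(n,'desk z med',np.nanmedian(desk[np.abs(desk[:,2])<15,2]))
    # cartridge-like cluster: height>8, saturation low, in region
    im=c['image']; hsv=cv2.cvtColor(im,cv2.COLOR_BGR2HSV)
    m=((W[...,2]>8)&(W[...,2]<70)&(W[...,0]>300)&(W[...,0]<900)).astype(np.uint8)
    k,l,st,ce=cv2.connectedComponentsWithStats(m)
    for i in range(1,k):
        if st[i,4]<60: continue
        q=W[l==i]; t=q[q[:,2]>48]
        print(i,st[i,:5],ce[i].round(),'hsv',hsv[l==i].mean(0).round(),'min',q.min(0).round(),'max',q.max(0).round(), 'top', t.mean(0).round(1) if len(t)>5 else None)
        if len(t)>15:
            h=t[:,:2].astype(np.float32); r=cv2.minAreaRect(h); print('   rect',r)
E
```

```text
scene desk z med 0.4619812993033179
1 [495 121  17  38 370] [505. 139.] hsv [110. 223.  37.] min [300. 610.   8.] max [376. 616.  70.] top [319.3 612.4  58.4]
   rect ((322.6708984375, 612.765625), (43.97291946411133, 5.356491565704346), 0.11710605025291443)
2 [204 167  27  26 489] [217. 179.] hsv [ 22.  48. 113.] min [ 427. -118.    8.] max [463. -62.  54.] top [444.1 -89.9  51.1]
   rect ((443.548828125, -89.88736724853516), (12.916227340698242, 44.79417037963867), 24.809532165527344)
3 [  297   168   142   103 10346] [362. 223.] hsv [86. 16. 94.] min [449.  85.   8.] max [685. 301.  70.] top [643.1 195.7  61.2]
   rect ((575.5137939453125, 192.99090576171875), (206.89013671875, 204.60382080078125), 3.0408010482788086)
4 [110 194  26  29 550] [122. 208.] hsv [ 20.  51. 127.] min [ 508. -302.    8.] max [ 550. -258.   54.] top [ 527.8 -279.8   51.1]
   rect ((526.397216796875, -280.1011657714844), (31.514101028442383, 32.998470306396484), 38.33469009399414)
5 [152 205  15  21 220] [159. 215.] hsv [ 65.   9. 134.] min [ 534. -214.    8.] max [ 560. -191.   44.] top None
6 [232 204  2
[... 4149 characters left out ...]
6.6  60.5]
   rect ((571.6393432617188, 191.27761840820312), (208.51791381835938, 204.8852081298828), 3.2762866020202637)
33 [321 218  15  32 301] [328. 234.] hsv [ 25.  28. 114.] min [ 420. -117.    8.] max [458. -63.  53.] top [439.6 -91.3  50.8]
   rect ((440.194580078125, -92.06370544433594), (11.868563652038574, 46.866294860839844), 25.803388595581055)
34 [  0 321   6  23  88] [  2. 332.] hsv [65. 67. 48.] min [731. 455.   8.] max [764. 474.  30.] top None
35 [   0  347   60   37 1510] [ 26. 369.] hsv [26. 86. 88.] min [595. 432.   8.] max [670. 497.  54.] top [631.1 464.3  49.7]
   rect ((629.2745361328125, 467.0641174316406), (70.19657897949219, 53.08207702636719), 17.720062255859375)
```

View pics/crop_c.png

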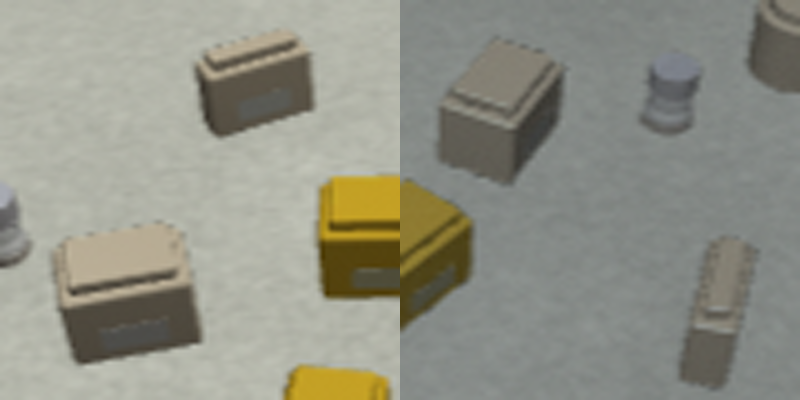

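View pics/crop_r.png

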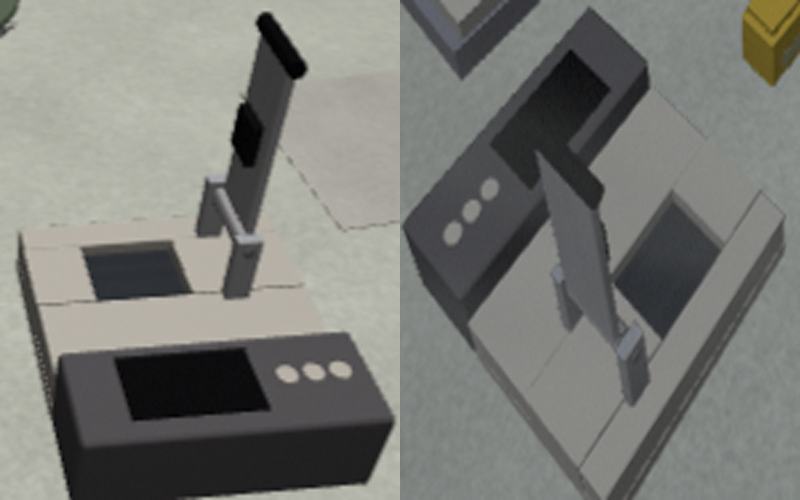

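```bash
python3 - <<'E'
from h import *
for n in ['scene','side']:
    c=ld(n+'0'); W=pts(c).reshape(-1,3)
    W=W[(W[:,0]>430)&(W[:,0]<700)&(W[:,1]>70)&(W[:,1]<310)]
    d=W[(W[:,2]>36)&(W[:,2]<44)]
    print(n,'deck z',np.median(d[:,2]),len(d),cv2.minAreaRect(d[:,:2].astype(np.float32)))
    f=W[(W[:,2]>29)&(W[:,2]<34.5)]
    a=W[(W[:,2]>10)&(W[:,2]<66)]
    print('all',cv2.minAreaRect(a[:,:2].astype(np.float32)))
    for yaw in np.deg2rad([3]):
        R=np.array([[np.cos(yaw),np.sin(yaw)],[-np.sin(yaw),np.cos(yaw)]])
        q=a[:,:2]@R.T; print('all ext',np.percentile(q,[0.3,99.7],axis=0).round(1).tolist())
        q=f[:,:2]@R.T; print('floor',len(f),np.percentile(q,[5,50,95],axis=0).round(1).tolist(), np.median(f[:,2]))
    # clamp pts
    W=W[W[:,2]>100]
    print('clamp',len(W)); 
    if len(W):
        m=W.mean(0);u,s,v=np.linalg.svd(W-m); print(m,v.round(3),s, W.max(0))
for n,z in (('scene',0),('side',0)):
    pass
E
```

```text
scene deck z 40.08546187315633 3696 ((565.1812133789062, 192.96304321289062), (227.81594848632812, 205.78009033203125), 3.1108739376068115)
all ((565.2793579101562, 192.94522094726562), (227.9969482421875, 205.8363494873047), 3.1206657886505127)
all ext [[464.5, 60.6], [688.1, 264.4]]
floor 861 [[488.4, 61.1], [524.0, 142.8], [687.3, 221.3]] 32.05956721451548
clamp 1019
[512.71659708 238.52114958 168.46390159] [[ 0.059 -0.025 -0.998]
 [ 0.989  0.135  0.055]
 [-0.134  0.99  -0.032]] [1115.25550836  492.74869762  107.14117388] [536.30392149 250.55952803 219.46212965]
side deck z 39.19441734618454 6249 ((559.930908203125, 190.27723693847656), (219.4900360107422, 205.96324157714844), 3.020016670227051)
all ((562.887939453125, 190.53286743164062), (225.90284729003906, 206.0299835205078), 3.0968289375305176)
all ext [[459.6, 59.5], [682.8, 263.6]]
floor 1250 [[460.4, 105.4], [513.7, 143.6], [544.7, 263.1]] 31.229315475656335
clamp 1165
[498.26350632 242.02081376 173.33488469] [[-0.05  -0.001 -0.999]
 [-0.994 -0.097  0.049]
 [ 0.097 -0.995 -0.004]] [1270.84541776  559.23240906   91.62832851] [532.98062634 247.76651962 219.39194456]
```

```bash
cat >> h.py <<'E'
def Rt(yaw):  # tool down, tool y along (−sin,cos) of yaw
    c,s=np.cos(yaw),np.sin(yaw)
    return np.array([[-c,-s,0],[-s,c,0],[0,0,-1.]])
RO=np.array([506.8,168.1]); RY=np.deg2rad(3.1)
def rw(x,y,z,o=None):
    o=RO if o is None else o
    c,s=np.cos(RY),np.sin(RY); return np.array([o[0]+c*x-s*y,o[1]+s*x+c*y,z])
E
python3 - <<'E'
from h import *
for yaw in (13,13-180):
    print(yaw,[None if q is None else q.round(2) for q in map(lambda z:inverse_kinematics([596.4,-138.1,z],Rt(np.deg2rad(yaw))),(12,160))])
for yaw in (3.1,-176.9,93.1,-86.9):
    print(yaw,[None if q is None else q.round(2) for q in (inverse_kinematics(rw(*p),Rt(np.deg2rad(yaw))) for p in [(0,0,44),(0,0,160),(0,120,190),(0,-30,86)])])
R=Rt(np.deg2rad(13))
movep([596.4,-138.1,170],R)
print(read_state()['time']); c=snap('wrist','w1'); print(read_state()['eef_pos'])
W=pts(c); im=c['image']
m=((W[...,2]>47)&(W[...,2]<58)).astype(np.uint8)
k,l,st,ce=cv2.connectedComponentsWithStats(m)
for i in range(1,k):
    if st[i,4]>100: print(st[i],cv2.minAreaRect(W[l==i][:,:2].astype(np.float32)),np.median(W[l==i][:,2]))
E
```

```text
13 [array([-0.06,  0.82,  0.29,  1.78, -0.38,  0.6 , -2.46]), array([-0.14,  0.62,  0.41,  1.72, -0.31,  0.87, -2.51])]
-167 [array([ 0.36,  0.81, -0.34,  1.75,  0.42,  0.65,  0.01]), array([ 0.44,  0.62, -0.46,  1.68,  0.33,  0.92,  0.08])]
3.1 [array([-1.05,  0.95,  0.96,  2.  , -1.11,  0.84, -2.52]), array([ 0.4 ,  0.81, -1.28,  1.87,  0.86,  1.16,  2.  ]), array([ 0.16,  0.83, -1.28,  1.73,  0.84,  1.25,  1.87]), array([-1.04,  0.89,  1.03,  2.01, -1.03,  0.89, -2.51])]
-176.9 [array([-0.09,  0.7 , -0.47,  1.95,  0.53,  0.61, -0.85]), array([ 0.09,  0.56, -0.72,  1.88,  0.47,  0.88, -0.81]), array([ 0.1 ,  0.74, -1.12,  1.73,  0.73,  1.15, -1.19]), array([ 0.02,  0.63, -0.54,  1.95,  0.49,  0.69, -0.77])]
93.1 [array([-0.28,  0.66, -0.2 ,  1.96,  0.25,  0.54, -2.17]), array([-0.11,  0.5 , -0.43,  1.89,  0.28,  0.81, -2.21]), array([-0.19,  0.56, -0.62,  1.75,  0.38,  0.96, -2.48]), array([-0.18,  0.59, -0.27,  1.96,  0.25,  0.62, -2.13])]
-86.9 [array([ 0.13,  0.79, -0.8 ,  1.94,  0.82,  0.77,  0.48]), array([ 0.19,  0.61, -0.87,  1.88,  0.58,  0.93,  0.67]), array([ 0.14,  0.79,
[... 177 characters left out ...]
24.1970825195312, -278.7134094238281), (33.519371032714844, 24.810035705566406), 11.621272087097168) 52.564403528701746
[ 237  153   40   55 2143] ((595.9059448242188, -139.75965881347656), (32.05039596557617, 45.529075622558594), 13.136422157287598) 52.50194977481766
[ 100  228   60   39 1234] ((689.5532836914062, -50.65719223022461), (32.9381103515625, 46.129478454589844), 81.79537200927734) 52.357516517893316
[405 243  19  48 686] ((440.796875, -92.84480285644531), (11.904624938964844, 46.91291046142578), 25.952341079711914) 52.400811310421375
[ 242  275   45   50 1577] ((563.2527465820312, -29.514202117919922), (46.5484733581543, 32.225826263427734), 89.08226776123047) 52.479457662288496
```

View pics/w1.png

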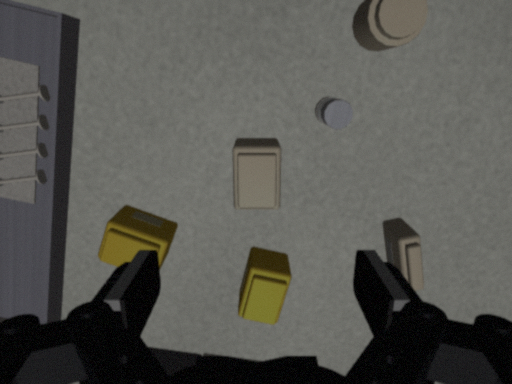

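The wrist view shows the wide cartridge standing alone at (257,175), and it agrees with the other cameras to within 2 mm. I'll grasp it now.

```bash
python3 - <<'E'
from h import *
R=Rt(np.deg2rad(13.1)); print(read_state()['qpos'].round(2))
p=np.array([596.0,-139.2])
movel([*p,60],R,max_speed=200)
print(movel([*p,12],R,max_speed=80,guard=12))
s=read_state();print(s['eef_pos'],s['ft_force'],s['finger_gap'])
clamp(); s=read_state();print(s['eef_pos'],s['ft_force'],s['finger_gap'],s['time'])
E
```

```text
[-0.15  0.61  0.42  1.71 -0.31  0.89 -2.51]
False
[ 596.07681568 -139.37009471   12.07838731] [-0.02290288 -0.07968245  0.34035797] 85.63242236284928
[ 596.27416851 -139.19970869   12.48383729] [-0.85225818 -0.04393921  5.31306521] 39.24329207175365 4.2833
```

```bash
python3 - <<'E'
from h import *
R=Rt(np.deg2rad(13.1))
movel([596,-139.2,170],R,max_speed=200)
s=read_state();print(s['finger_gap'],s['ft_force'],s['time'])
R2=Rt(RY)
q=inverse_kinematics([510,0,190],R2);print(q)
movep([510,0,190],R2)
s=read_state();print(s['qpos'].round(2),s['time'],s['finger_gap'])
for z in (190,120,60,44): 
    q=inverse_kinematics(rw(0,0,z),R2); print(z,None if q is None else q.round(2))
c=snap('wrist','w2')
E
```

```text
39.49846933903771 [ 0.15861826 -0.35394956 -1.26756402] 5.225
[-0.89514416  0.76306518  1.22898896  1.97707117 -0.84972946  1.04902315
 -2.35343359]
[-0.89  0.76  1.23  1.98 -0.85  1.05 -2.35] 6.3167 39.32266668286808
190 [ 0.41  0.76 -1.27  1.84  0.79  1.17  2.06]
120 [ 0.39  0.9  -1.28  1.9   0.97  1.14  1.93]
60 [-1.09  0.98  1.05  2.   -1.13  0.92 -2.49]
44 [-1.07  0.99  1.01  2.   -1.15  0.89 -2.48]
```

View pics/w2.png

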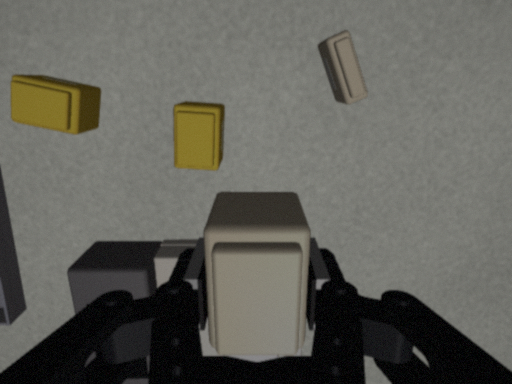

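```bash
python3 - <<'E'
from h import *
for n in ['scene','side']:
    c=ld(n+'0'); W=pts(c); dz={'scene':0.3,'side':-.8}[n]
    v,u=np.mgrid[:384,:512]
    d=np.stack([(u-c['cx'])/c['fx'],-(v-c['cy'])/c['fy'],-np.ones(u.shape)],-1)@c['cam_to_world'][:3,:3].T
    o=c['cam_to_world'][:3,3]; P=o+d*((40+dz-o[2])/d[...,2])[...,None]
    near=np.hypot(P[...,0]-506,P[...,1]-168)<60
    m=(near&(W[...,2]<38+dz-.5)).astype(np.uint8)
    k,l,st,ce=cv2.connectedComponentsWithStats(m); i=1+np.argmax(st[1:,4])
    q=P[l==i][:,:2].astype(np.float32); print(n,st[i],cv2.minAreaRect(q),q.min(0),q.max(0))
    g=cv2.cvtColor(c['image'],cv2.COLOR_BGR2GRAY)
    m=(near&(g<70)&(W[...,2]<45)).astype(np.uint8)
    k,l,st,ce=cv2.connectedComponentsWithStats(m); i=1+np.argmax(st[1:,4])
    Pf=o+d*((32+dz-o[2])/d[...,2])[...,None]
    q=Pf[l==i][:,:2].astype(np.float32); print(' dark floor',st[i],cv2.minAreaRect(q))
E
```

```text
scene [321 182  41  20 638] ((510.4801940917969, 169.21261596679688), (60.27385711669922, 72.74771881103516), 2.4219565391540527) [480.2798  132.00679] [540.1762  206.26323]
 dark floor [322 184  40  18 540] ((505.2474060058594, 172.061279296875), (49.415470123291016, 71.56715393066406), 3.090451717376709)
side [ 193  272   50   45 1123] ((507.9228820800781, 166.66407775878906), (60.53327178955078, 74.4721450805664), 3.7597224712371826) [476.44385 127.60563] [537.3583  204.45258]
 dark floor [194 276  46  40 946] ((510.3323974609375, 166.83438110351562), (55.92940139770508, 68.77546691894531), 1.7517949342727661)
```

```bash
sed -i 's/RO=np.array(.*);/RO=np.array([509.0,167.6]);/' h.py; python3 - <<'E'
from h import *
R2=Rt(RY)
try:
    movel(rw(0,-30,110),R2,max_speed=200)
    movel(rw(0,0,70),R2,max_speed=120)
    print('ok')
except PlanningError as e: print('PE',e)
s=read_state();print(s['qpos'].round(3),s['eef_pos'],s['time'],s['finger_gap'],s['ft_force'])
c=snap('side','s3');c=snap('scene','sc3')
c=snap('wrist','w3')
o=[cv2.resize(cv2.imread(f'pics/{a}.png')[v0:v1,u0:u1],(400,400),interpolation=cv2.INTER_CUBIC) for a,(u0,u1,v0,v1) in {'sc3':(280,430,110,260),'s3':(120,290,200,370)}.items()]
cv2.imwrite('pics/c3.png',np.hstack(o))
E
```

```text
ok
[-1.109  0.997  1.105  1.99  -1.142  0.969 -2.482] [509.18899747 166.96911336  70.3875186 ] 7.8833 39.210253965043115 [-0.52948863  0.19521813 -0.82322981]
```

View pics/c3.png

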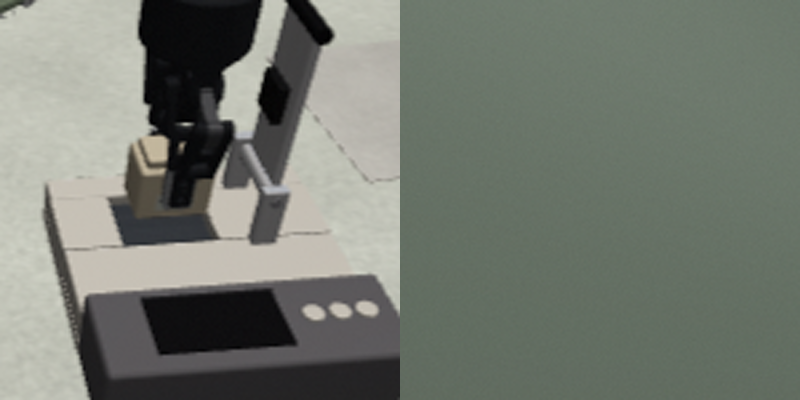

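View pics/w3.png

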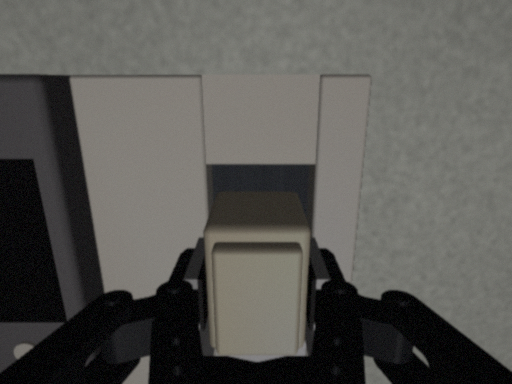

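```bash
python3 - <<'E'
from h import *
c=ld('w3')
o=c['cam_to_world'][:3,3]
def cast(u,v,z):
    d=c['cam_to_world'][:3,:3]@np.array([(u-c['cx'])/c['fx'],-(v-c['cy'])/c['fy'],-1]); return o+d*(z-o[2])/d[2]
def inv(p):
    d=p[:2]-RO; cc,s=np.cos(RY),np.sin(RY); return [cc*d[0]+s*d[1],-s*d[0]+cc*d[1]]
for t,u,v,z in [('mouthL',207,165,40),('mouthR',317,165,40),('cartL',217,192,58),('cartR',299,192,58),('deckedge',369,76,40),('deckedge L',75,76,40)]:
    print(t,np.round(inv(cast(u,v,z)),1))
W=pts(c)
for r in (100,150,180,190,200,215):
    print(r,[np.round([*inv(W[r,u]),W[r,u,2]],1) for u in (230,260,290)])
E
```

```text
mouthL [ 26.4 -36.3]
mouthR [-32.2 -36.4]
cartL [ 19.3 -27.2]
cartR [-20.8 -27.2]
deckedge [-55.2 -81.3]
deckedge L [ 89.2 -81.2]
100 [array([ 13.2, -69.9,  41.5]), array([ -1.7, -70. ,  41.9]), array([-16.7, -69.9,  40.5])]
150 [array([ 13.9, -44.6,  40.7]), array([ -1.8, -44.6,  40.7]), array([-17.4, -44.7,  41.5])]
180 [array([ 15. , -25.6,  31.8]), array([ -2. , -26. ,  32.9]), array([-18.8, -25.9,  32.7])]
190 [array([ 15.1, -20. ,  32.7]), array([ -2. , -20. ,  32.7]), array([-19.1, -19.8,  32.2])]
200 [array([ 11.7, -29.1,  75. ]), array([ -1.5, -28.5,  73.3]), array([-14.8, -28.7,  73.8])]
215 [array([ 10.4, -28.8,  91.4]), array([ -1.4, -28.8,  91.5]), array([-13.3, -28.3,  90.3])]
```

```bash
python3 - <<'E'
from h import *
R2=Rt(RY)
movel(rw(-1.5,0.4,50),R2,max_speed=80)
g=movel(rw(-1.5,0.4,43.3),R2,max_speed=20,guard=4)
s=read_state();print(g,s['eef_pos'],s['time'],s['finger_gap'],s['ft_force'],s['qpos'].round(3))
c=snap('scene','sc4')
o=[cv2.resize(cv2.imread(f'pics/{a}.png')[v0:v1,u0:u1],(600,600),interpolation=cv2.INTER_CUBIC) for a,(u0,u1,v0,v1) in {'sc4':(280,430,110,260)}.items()]
cv2.imwrite('pics/c4.png',np.hstack(o))
E
```

```text
False [507.5662181  167.9683812   43.38274121] 8.9167 38.98856147352809 [0.0118312  1.19776386 1.6450456 ] [-1.088  1.019  1.049  2.001 -1.186  0.922 -2.456]
```

View pics/c4.png

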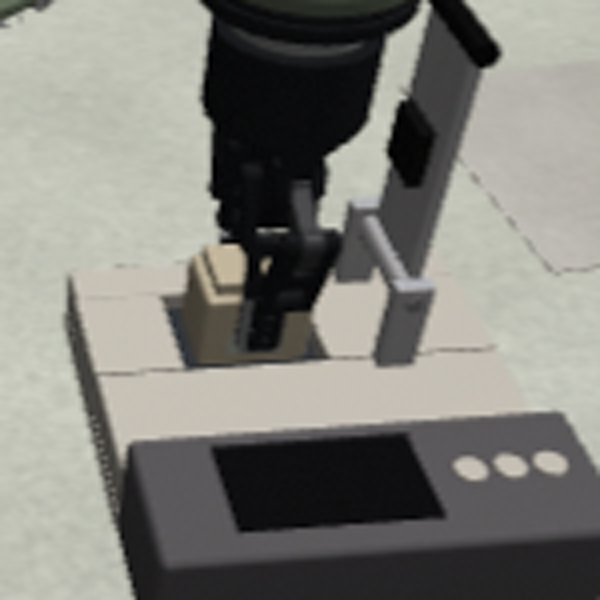

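The cartridge is resting on the seat: Fz rose by about 2.7 N at the expected height. I'll release it and retreat.

```bash
python3 - <<'E'
from h import *
R2=Rt(RY)
open_gripper()
s=read_state();print(s['finger_gap'],s['ft_force'],s['time'])
movel(rw(-1.5,0.4,120),R2,max_speed=120)
R3=Rt(RY+np.pi)
for p in [(0,-60,265),(0,135,265),(0,105,192),(0,-30,88)]:
    q=inverse_kinematics(rw(*p),R3); print(p,None if q is None else q.round(2))
c=snap('scene','sc5');c=snap('wrist','w5'); print(read_state()['time'])
W=pts(c)
def inv(p):
    d=p[...,:2]-RO; cc,s=np.cos(RY),np.sin(RY); return np.stack([cc*d[...,0]+s*d[...,1],-s*d[...,0]+cc*d[...,1]],-1)
q=inv(W); m=(np.abs(q).max(-1)<45)&(W[...,2]>76); t=W[m]; print(len(t), np.median(t[:,2]),cv2.minAreaRect(q[m].astype(np.float32)))
o=[cv2.resize(cv2.imread(f'pics/{a}.png')[v0:v1,u0:u1],(400,400),interpolation=cv2.INTER_CUBIC) for a,(u0,u1,v0,v1) in {'sc5':(280,430,110,260),'w5':(64,448,0,384)}.items()]
cv2.imwrite('pics/c5.png',np.hstack(o))
E
```

```text
85.22072112804902 [ 0.28008455 -0.43756662 -0.43629319] 9.4917
(0, -60, 265) [ 0.18  0.38 -0.66  1.8   0.27  1.05 -0.52]
(0, 135, 265) [-0.32  0.45 -0.45  1.65  0.22  1.09 -0.78]
(0, 105, 192) [-0.28  0.51 -0.45  1.76  0.27  0.92 -0.79]
(0, -30, 88) [-0.98  0.82  0.92  2.   -0.92  0.82  0.54]
10.3833
21143 192.20665325890195 ((-0.22698974609375, -0.48973846435546875), (90.03359985351562, 53.788909912109375), 1.1794923543930054)
```

View pics/c5.png

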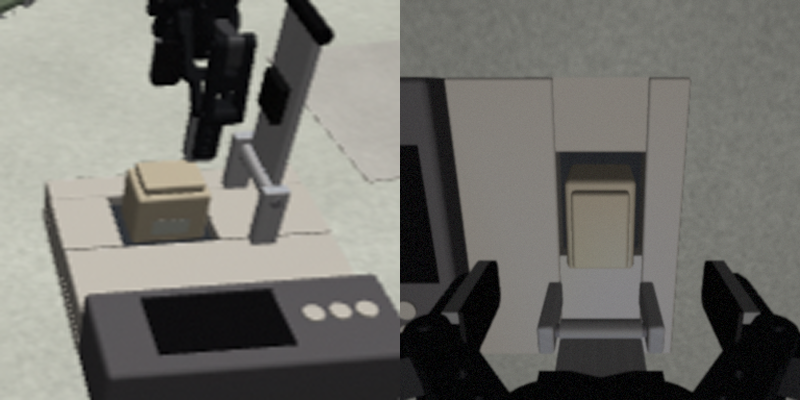

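```bash
cat >> h.py <<'E'
def arc(th,r=112,h=11,off=8):
    return rw(0,68-r*np.cos(th)+off*np.sin(th)+h,80+r*np.sin(th)+off*np.cos(th))
E
python3 - <<'E'
from h import *
R2=Rt(RY);R3=Rt(RY+np.pi)
movel(rw(0,-40,230),R2,max_speed=200)
clamp()
movep(rw(0,-20,285),R3)
movel(rw(0,125,285),R3,max_speed=250)
s=read_state();print(s['qpos'].round(2),s['time'],s['eef_pos'],s['ft_force'])
for th in (1.6,1.2,.8,.4,0):
    q=inverse_kinematics(arc(th),R3); print(th,arc(th).round(),None if q is None else q.round(2))
movel(rw(0,120,192),R3,max_speed=200)
c=snap('scene','sc6');c=snap('side','s6')
o=[cv2.resize(cv2.imread(f'pics/{a}.png')[v0:v1,u0:u1],(400,400),interpolation=cv2.INTER_CUBIC) for a,(u0,u1,v0,v1) in {'sc6':(280,480,60,260),'s6':(80,280,184,384)}.items()]
cv2.imwrite('pics/c6.png',np.hstack(o)); print(read_state()['time'])
E
```

```text
Traceback (most recent call last):
workcell.PlanningError: the arm cannot follow that straight line within its joint ranges
```

```bash
cat > a.py <<'E'
from h import *
R2=Rt(RY);R3=Rt(RY+np.pi)
for y,z in [(-60,160),(-90,150),(-60,130),(-60,120)]:
    try: movel(rw(0,y,z),R2,max_speed=200); print('at',y,z); break
    except PlanningError: pass
clamp()
movep(rw(0,-60,285),R3)
movel(rw(0,125,285),R3,max_speed=250)
s=read_state();print(s['qpos'].round(2),s['time'],s['eef_pos'],s['ft_force'])
for th in (1.6,1.2,.8,.4,0):
    q=inverse_kinematics(arc(th),R3); print(th,arc(th).round(),None if q is None else q.round(2))
movel(rw(0,120,192),R3,max_speed=200)
c=snap('scene','sc6');c=snap('side','s6')
o=[cv2.resize(cv2.imread(f'pics/{a}.png')[v0:v1,u0:u1],(400,400),interpolation=cv2.INTER_CUBIC) for a,(u0,u1,v0,v1) in {'sc6':(280,480,60,260),'s6':(80,280,184,384)}.items()]
cv2.imwrite('pics/c6.png',np.hstack(o)); print(read_state()['time'])
E
python3 a.py
```

```text
at -60 160
[-1.08  0.47  0.65  1.68 -0.31  1.1  -0.28] 14.7167 [502.60143798 290.62076782 285.04268762] [-0.04570252 -0.45918482  0.05522161]
1.6 [504. 258. 192.] [-0.99  0.55  0.59  1.82 -0.38  0.89 -0.17]
1.2 [507. 213. 187.] [-0.93  0.53  0.6   1.87 -0.38  0.86 -0.09]
0.8 [509. 174. 166.] [-0.86  0.54  0.58  1.92 -0.4   0.8  -0.  ]
0.4 [510. 147. 131.] [-0.78  0.58  0.54  1.96 -0.44  0.72  0.08]
0 [511. 135.  88.] [-0.71  0.64  0.48  1.99 -0.49  0.63  0.14]
15.4333
```

View pics/c6.png

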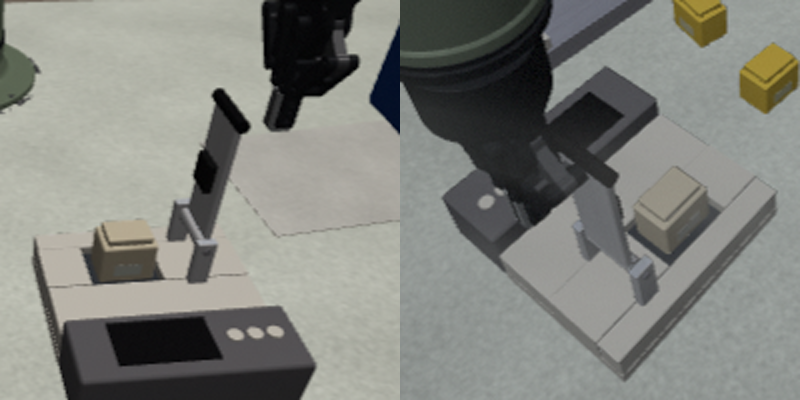

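The cartridge stands upright in the cradle, and the closed fingers are outside the clamp near its bar. I'll start the swing.

```bash
cat > b.py <<'E'
from h import *
R3=Rt(RY+np.pi)
for th in (1.5,1.3,1.1,.9,.7,.5,.3):
    g=movel(arc(th),R3,max_speed=70,guard=30)
    s=read_state();print(th,g,(s['eef_pos']-arc(th)).round(1),s['ft_force'].round(1),round(s['time'],2))
    if g: break
c=snap('scene','sc7');c=snap('side','s7')
o=[cv2.resize(cv2.imread(f'pics/{a}.png')[v0:v1,u0:u1],(400,400),interpolation=cv2.INTER_CUBIC) for a,(u0,u1,v0,v1) in {'sc7':(280,480,60,260),'s7':(80,280,184,384)}.items()]
cv2.imwrite('pics/c7.png',np.hstack(o))
E
python3 b.py
```

```text
1.5 False [ 0.  -0.1 -0.1] [-0.6  0.3  0. ] 16.17
1.3 False [ 0.1 -0.4 -0. ] [-0.2  0.9 -0.1] 16.63
1.1 False [-0.  -0.6 -0.1] [ 0.3 -0.3  0.2] 17.1
0.9 False [-0.1 -0.5 -0.1] [-0.3  0.3 -0.5] 17.57
0.7 False [-0.1 -0.3 -0.1] [ 0.3  0.  -0.3] 18.03
0.5 False [-0.1 -0.2 -0.1] [ 0.6 -0.1  0.4] 18.5
0.3 False [-0.2 -0.1 -0. ] [ 0.1 -0.1 -0. ] 18.97
```

View pics/c7.png

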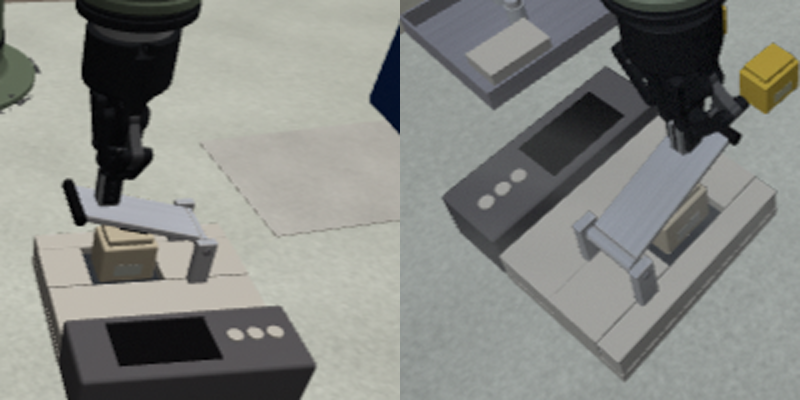

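The clamp is following the fingers and is now at about 0.3 rad, just above the cartridge. Next is the final press.

```bash
cat > c.py <<'E'
from h import *
R3=Rt(RY+np.pi)
def rep(t,g): s=read_state();print(t,g,s['eef_pos'].round(1),s['ft_force'].round(1),round(s['time'],2))
rep(.15,movel(arc(.15),R3,max_speed=60,guard=35))
rep(.03,movel(arc(.03),R3,max_speed=30,guard=35))
p=arc(0); p[2]=80
rep('press',movel(p,R3,max_speed=15,guard=35))
wait(0.3); rep('hold',0)
c=snap('scene','sc8');c=snap('side','s8')
o=[cv2.resize(cv2.imread(f'pics/{a}.png')[v0:v1,u0:u1],(400,400),interpolation=cv2.INTER_CUBIC) for a,(u0,u1,v0,v1) in {'sc8':(280,480,60,260),'s8':(80,280,184,384)}.items()]
cv2.imwrite('pics/c8.png',np.hstack(o))
E
python3 c.py
```

```text
0.15 False [510.5 136.9 104.5] [-0.2 -0.3  0.4] 19.5
0.03 False [510.6 134.9  91.2] [ 0.1  0.2 -0.1] 20.1
press True [510.9 134.7  87.6] [-7.2  0.2 24.7] 20.55
hold 0 [510.9 134.7  87.6] [-6.9 -0.4 23.6] 20.85
```

View pics/c8.png

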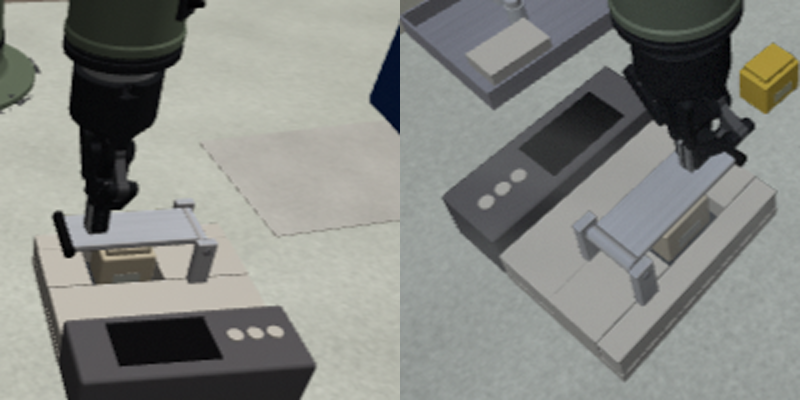

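The press met a hard stop at 87.6 mm, against 88 mm expected when closed. I'll retract and check.

```bash
cat > d.py <<'E'
from h import *
R3=Rt(RY+np.pi)
p=arc(0); p[2]=150; movel(p,R3,max_speed=150)
movep(rw(20,-150,230),R3)
wait(0.5)
def inv(p):
    d=p[...,:2]-RO; cc,s=np.cos(RY),np.sin(RY); return np.stack([cc*d[...,0]+s*d[...,1],-s*d[...,0]+cc*d[...,1]],-1)
for n in ('scene','side'):
    c=snap(n,n+'9'); W=pts(c); q=inv(W)
    for y in (-50,-35,-10,20,45,60):
        m=(abs(q[...,0])<18)&(abs(q[...,1]-y)<6)&(W[...,2]>60)&(W[...,2]<150); print(n,y,m.sum(),np.median(W[m][:,2]).round(1) if m.any() else None)
    for z,k in ((0,0),):
        pass
print(read_state()['time'],read_state()['ft_force'])
o=[cv2.resize(cv2.imread(f'pics/{a}.png')[v0:v1,u0:u1],(400,400),interpolation=cv2.INTER_CUBIC) for a,(u0,u1,v0,v1) in {'scene9':(280,430,110,260),'side9':(120,280,204,364)}.items()]
cv2.imwrite('pics/c9.png',np.hstack(o))
E
python3 d.py
```

```text
scene -50 69 87.9
scene -35 72 88.1
scene -10 92 87.7
scene 20 94 87.9
scene 45 67 88.2
scene 60 60 88.0
side -50 111 87.2
side -35 111 87.1
side -10 120 87.1
side 20 126 87.1
side 45 136 87.2
side 60 149 86.5
22.7417 [ 0.14746131 -0.15988513  0.36863156]
```

View pics/c9.png

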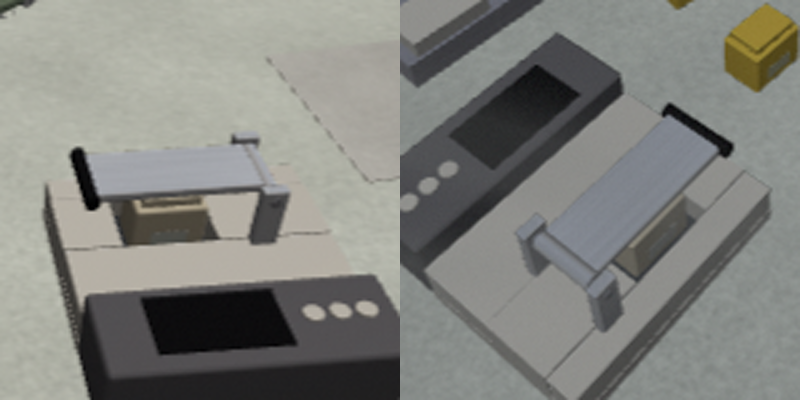

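The clamp plate is level at 88 mm, the cartridge sits upright and pressed down under it, and the arm is clear. I'll hand the job in.

```bash
python3 -c "
from h import *
print(finish_job())"
```

```text
the job is handed in; nothing more can be done
None
```

I set the wide cream cartridge upright in the analyser cradle, let go of it, then swung the clamp over and pressed it onto its stop. The job is handed in; it reports no verdict.

- **Cartridge:** I released it with about 2–3 N of seat contact. Afterwards it stood upright and roughly centred in the cradle mouth.
- **Clamp:** The final press met a firm stop at 87.6 mm, with about 25 N at the wrist. After retracting, the plate read level along its length: 88 mm in the scene camera and 87 mm in the side camera. The closed height should be 88 mm.
- **End state:** The arm was clear of everything, and the clock stood at about 22.7 s when I handed in.
- **What disagreed:** The scene and side cameras differed by 2–3 mm in position throughout, so I averaged them and corrected with the wrist camera. One straight-line retreat was refused by the planner, so I took another path; nothing moved on the refused call.
- **Not measured:** I could not measure the cartridge's own height under the clamp. That it is fully home is inferred from the clamp reaching its stop and from the pictures.

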